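# Turn the soak tray's cover over onto the other bay

### The arm

A 6-joint arm with a two-finger parallel gripper is mounted at the origin on the work surface. World frame = base frame: x ahead of the robot, y to its left, z up, the work surface at z = 0. Lengths are in m, angles in rad, forces in N, time in s.
With the tool pointing down it reaches from about 0.35 to 0.775 m from the base axis. Payload 5.5 kg.
Tool frame: the origin (TCP) lies at the very end of the fingers, on their centre line; the grasp point (between the pads) lies 19 mm behind it (grip_point_offset is the distance from the TCP to the grasp point, in m); z points along the fingers, y is the direction in which the jaws open and shut (so a half turn about z gives the same grasp; the last joint's range is limited). The gripper opens to 85 mm and grips with 20 to 120 N. Pads are 22 mm wide; open, the fingers measure 114 mm over their backs; the gripper's body (76 mm by 85 mm) begins 54 mm behind the grasp point. The pads swing forward as they close: fully open they stand 13 mm farther back than shut.
Start: joints at [-1.288, 0.313, 0.046, 1.304, 0, 1.431], TCP at [0.236, -0.524, 0.231] pointing down, gripper open.
Joint ranges: [-2.76, 2.76], [-0.86, 1.69], [-1.03, 1.26], [-2.2, 2.34], [-1.47, 1.5], [-3.14, 3.14]. Speed limits (rad/s): [2.57, 2.57, 3.14, 3.14, 3.14, 3.14].

### API

Orientations are given as a unit quaternion [w, x, y, z].
In Python, from workcell import * gives the robot as it stands.
- The arm moves only by the shell command python3 -m crank 'ROWS' [OPENING] [FORCE]. ROWS is a JSON object of lists of equal length, an entry for each row: "travel": the shift along the tool's x, y, z in units of 40 mm (1.0 is 40 mm), a list of three; "turn": the turn about the tool's z in rad. In form: {"travel": [[x, y, z], ...], "turn": [turn, ...]}. A call has 1 to 5 rows; each row is the pose to reach, as a shift and turn from the pose commanded when the call began, along the tool's axes at that moment; what a row does not reach only later rows make up. A row lasts 1/12 s, in which the tool goes at most 41.7 mm and 7.16 degrees, less where a joint would pass 70% of its speed; a pose out of reach is approached as far as the arm can. A call with a gripper value outside its range is refused whole. OPENING is the finger opening in mm, from 0 to 85.4, set as the call begins (- or left out, the last holds). The fingers move at their own pace and stop on an object; FORCE is the grip in N (left out, the last holds). Time passes only in rows, so rows that repeat a pose let the fingers close. It gives the time, the measured TCP pose, the force and the opening at its end, in the units of the state.
- get_state(): the state, without advancing time (a new reading comes with each control period).
- read_camera(name): name is "side" or "top"; returns a dict with "image" (400x640x3 uint8, red, green, blue), "K" (3x3 intrinsics, pixels), "k1" (the pictures are not rectified: a ray, as slopes to the right and down, at radius r is drawn at 1 + k1 r^2 times it, then the intrinsics apply), "R" (3x3) and "t" (3): a world point X has camera coordinates R X + t. Camera axes: x right, y down, z forward; pixel columns grow to the right and rows downward; lengths in m; the calibration is good to about 2 mm. A picture is of the moment at which its call begins. There is no depth.
- hand_in(): hands the job in, once; it reports no verdict.
The state is a dict: "clock": time; "joint_pos": joint angles; "qvel": joint speeds; "tau": joint torques, N m; "tcp_pos": TCP position; "orientation": TCP orientation; "wrist_force": force on the tool from outside, world axes, zero at the start; "ft_torque": the same for the moment, N m; "finger_gap": finger opening in m.
Only numpy, scipy, OpenCV 4.12 (cv2) and the standard library are available. Lean on these libraries where they do the work, as an engineer would, in place of code of your own. Each camera call takes 0.05 s, during which the arm holds its last target. There are 200 camera calls.

### The job

The steel cover plate of the white two-bay soak tray lies over the bay on the robot's right. With a closed fingertip only, without pinching the plate, lift it by the tab on its outer edge, swing it over the middle spine and press it down gently until it lies fully flat over the other bay; do not let it slam. Leave the tray's fittings, the jars, the beaker and the brush where they are, and finish clear of everything.

Things in the scene. Friction and masses are not known exactly. Their poses are not given: they have to be found in the camera images.
- tray: White open tray fixed to the bench, 180 mm along its own x, 290 mm along its own y, 60 mm high, walls 6 mm. Origin at the centre of its underside on the bench; z up. A dividing wall along its x axis at y = 0 parts it into two open bays: the right one at -y, the left one at +y. The tray may be turned up to 0.35 rad.
- cover (a joint): Hinge angle of the cover plate, rad: 0 = flat over the bay at the tray's -y side, pi/2 = standing upright, pi = flat over the bay at +y (its end stop, also the goal). It starts between 0 and 0.3. The hinge is stiff: the plate stays at whatever angle it is left at, and takes about 0.5 to 3 N at the tab to move.
- spine (a point): Middle of the hinge line, which runs along the tray's x axis, 64 mm above the tray's underside; axes as the tray's. The mid-plane of the plate always contains this line. With the plate flat its tab sticks out 45 mm past the tray's outer wall, underside 62 mm above the bench, free space below.
- cover_tab (a point): Point on the cover plate's tab, in its mid-plane, 170 mm from the hinge line. The plate: steel, 4 mm thick, 0.18 kg, 152 mm wide along the hinge, from 4 to 148 mm away from it, then a central tab 60 mm wide goes on flat to 190 mm. Axes: -y from the hinge out to the tab, x along the hinge as the tray's, z the side that faces up at joint 0.
- ferrule_a: Steel pipe ferrule, 44 mm across, 30 mm high, standing in the right bay under the cover; origin at its underside. Leave alone.
- ferrule_b: Same kind of ferrule in the left bay, lower than the tray's rim. Leave alone.
- ferrule_c: Same kind of ferrule in the left bay, lower than the tray's rim. Leave alone.
- jar_a: Closed glass jar, 68 mm across, 105 mm high, standing on the bench at the tray's far (+x) side; origin at its underside. Leave alone.
- jar_b: Same kind of jar as jar_a, also at the tray's far side. Leave alone.
- beaker: Grey plastic beaker, 72 mm across, 90 mm high, standing on the bench beyond the tray's left (+y) end; origin at its underside. Leave alone.
- brush: Hand brush, 150 mm long, lying on the bench by the tray's far right corner, roughly along the tray's x; origin at its underside. Leave alone.

How it is judged:
By the outcome, as a careful person would: the job done as asked, in the order asked, and still so for the second after the job is handed in, with the robot touching nothing.
It also fails if it takes over 48 s, if anything falls off the work surface, if the arm or the gripper's body presses on something with over 40 N, if the wrist force passes 120 N, or if a joint passes its speed limit or range.

## Working session

There is one attempt and no reset: what is moved stays moved. The work goes in short steps, Python scripts to look and compute and a shell command to move; the robot and the scene stay as the last step left them, time stands still between calls to the robot, and variables do not carry over. Pictures are saved under pics/ and viewed, about 8 in all and at most 12, crops included, and the job is handed in when it is done.

```bash
ls; mkdir -p pics
python3 - <<'E'
from workcell import *
import cv2
print(get_state())
for n in("top","side"):
    c=read_camera(n); cv2.imwrite(f"pics/{n}0.png",c["image"][:,:,::-1]); print(n,c["K"],c["k1"],c["R"],c["t"])
E
```

```text
pics
{'clock': 0.0, 'joint_pos': array([-1.28760453e+00,  3.13991155e-01,  4.49636285e-02,  1.30357884e+00,
       -1.42326408e-05,  1.43122681e+00]), 'qvel': array([-0.00230773, -0.00013618, -0.00039535, -0.001104  ,  0.00023552,
       -0.00095062]), 'tau': array([-1.02019126e-04, -4.80630183e+01,  2.98531348e+01,  1.95249554e-02,
       -2.92785717e-04, -2.00978297e-05]), 'tcp_pos': array([ 0.23577052, -0.52388084,  0.23040784]), 'orientation': array([-9.02177134e-04,  9.77741769e-01,  2.09809947e-01, -7.20326700e-05]), 'wrist_force': array([ 0.22639534, -0.05150869,  0.24318114]), 'ft_torque': array([-0.0051293 ,  0.00709517, -0.03086166]), 'finger_gap': 0.08572714519873391}
top [[374.48804213   0.         323.84701243]
 [  0.         374.48804213 198.32806604]
 [  0.           0.           1.        ]] 0.018117801887064064 [[-0.00714143 -0.99973981  0.02166349]
 [-0.98399334  0.00316801 -0.17817709]
 [ 0.1780621  -0.02258917 -0.98375994]] [0.04050642 0.63202033 0.73628259]
side [[404.29782943   0.         323.85486717]
 [  0.         404.29782943 194.8995537 ]
 [  0.           0.           1.        ]] -0.10614683873228727 [[-0.87932238 -0.47609064 -0.01139562]
 [-0.32793875  0.62269578 -0.71042674]
 [ 0.34532353 -0.62095706 -0.7036789 ]] [0.56564362 0.2313784  0.91047433]
```

View pics/top0.png

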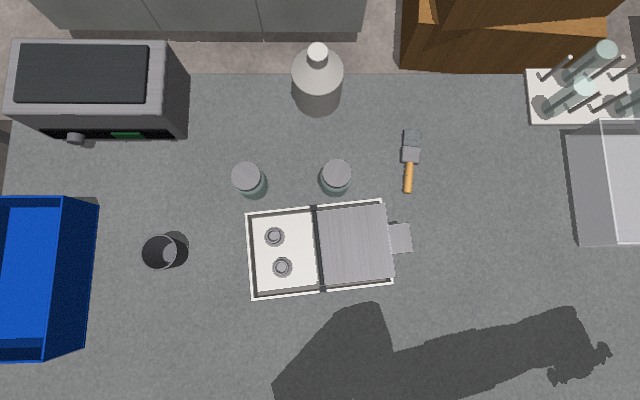

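View pics/side0.png

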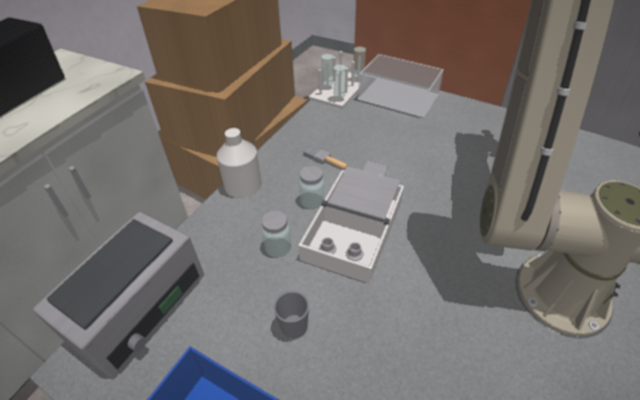

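Run:
```python
import cv2,numpy as np
a=cv2.imread("pics/top0.png")[190:310,235:425]; b=cv2.imread("pics/side0.png")[155:285,290:415]
a=cv2.resize(a,None,fx=4,fy=4,interpolation=2); b=cv2.resize(b,None,fx=4.4,fy=4.4,interpolation=2)
cv2.imwrite("pics/ta.png",a); cv2.imwrite("pics/sb.png",b)
```

```text
(no output)
```

View pics/ta.png

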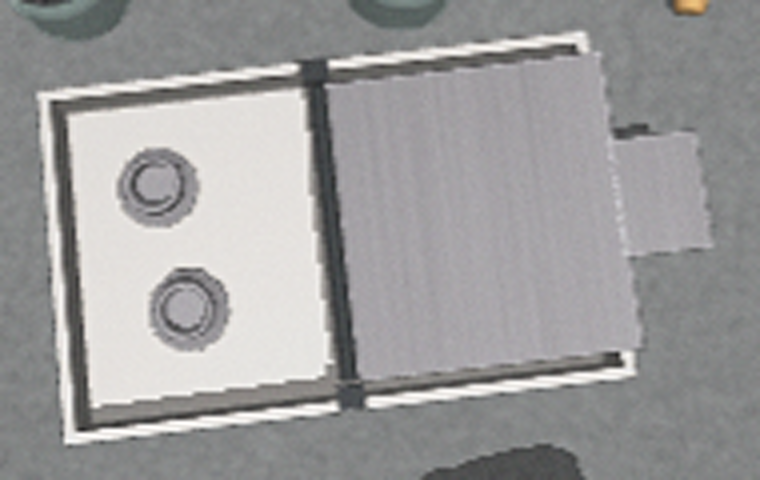

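View pics/sb.png

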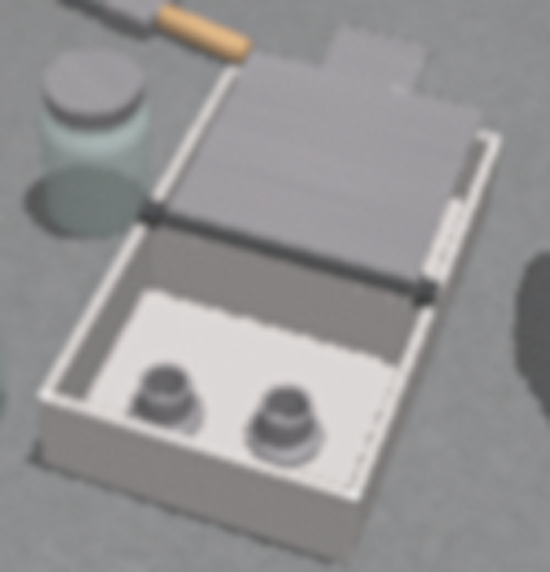

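```bash
cat > h.py <<'E'
from workcell import *
import cv2,numpy as np
from scipy.optimize import least_squares
def proj(c,P):
    return cv2.projectPoints(np.float64(P),cv2.Rodrigues(c["R"])[0],c["t"],c["K"],np.array([c["k1"],0,0,0.]))[0][:,0]
def tw(p,P):
    c,s=np.cos(p[2]),np.sin(p[2]); P=np.float64(P)
    return P@np.array([[c,s,0],[-s,c,0],[0,0,1]])+[p[0],p[1],0]
def plate(th,x,r,n=0): return [x,-r*np.cos(th)+n*np.sin(th),.064+r*np.sin(th)+n*np.cos(th)]
E
python3 - <<'E'
from h import *
T,S=read_camera("top"),read_camera("side")
rim=[[.09,.145,.06],[-.09,.145,.06],[-.09,-.145,.06],[.09,-.145,.06]]
pl=[(.03,.19),(-.03,.19),(.076,.148),(-.076,.148)]
ta=np.array([[38,93],[66,443],[636,378],[588,33],[697,131],[713,246],[599,52],[641,350]])/4+[235,190]
sa=np.array([[40,396],[358,496],[498,138],[338,28],[427,44],[243,55],[483,112]])/4.4+[290,155]
def f(p):
    P=[plate(p[3],x,r,.002) for x,r in pl]
    return np.r_[proj(T,tw(p,rim+P))-ta,proj(S,tw(p,rim[:3]+P))-sa].ravel()
r=least_squares(f,[.5,-.1,0,.1]);p=r.x;print(p);print(r.fun.reshape(-1,2).round(1))
np.save("p.npy",p)
for q in [(0,0,.064),plate(p[3],0,.19),plate(np.pi,0,.17)]:print(tw(p,[q]))
E
```

```text
[0.52759619 0.04931463 0.1081591  0.04465581]
[[-0.3 -0.4]
 [-0.3  1. ]
 [ 0.4 -0.1]
 [-0.2 -0.6]
 [-0.6 -0.2]
 [ 0.   0.4]
 [ 0.3 -0. ]
 [ 0.8 -0.1]
 [-1.   0. ]
 [-0.1  0.8]
 [ 0.4 -0.8]
 [-0.1 -0.3]
 [ 0.2  1.2]
 [ 1.2 -0.8]
 [-0.4 -0.2]]
[[0.52759619 0.04931463 0.064     ]]
[[ 0.54808592 -0.13938681  0.07248178]]
[[0.50924497 0.21832123 0.064     ]]
```

```bash
python3 -m crank '{"travel":[[0.6,-0.25,0],[1.5,-0.64,0],[2.4,-1.03,0],[3.3,-1.42,0],[4.2,-1.8,0]],"turn":[0,0,0,0,0]}' 0 40
python3 -m crank '{"travel":[[0.9,-0.39,0],[1.8,-0.78,0],[2.7,-1.16,0],[3.6,-1.55,0],[4.2,-1.8,0]],"turn":[0,0,0,0,0]}'
python3 -m crank '{"travel":[[0.8,-0.35,0],[1.5,-0.66,0],[2.1,-0.92,0],[2.34,-1.03,0],[2.34,-1.03,0]],"turn":[0,0,0,0,0]}'
python3 -m crank '{"travel":[[0,0,0],[0,0,0],[0,0,0],[0,0,0],[0,0,0]],"turn":[-0.12,-0.24,-0.36,-0.48,-0.6]}'
python3 -m crank '{"travel":[[0,0,0],[0,0,0],[0,0,0],[0,0,0],[0,0,0]],"turn":[-0.12,-0.24,-0.36,-0.48,-0.6]}'
cat > s.py <<'E'
from h import *
p=np.load("p.npy");s=get_state()
d=s["tcp_pos"]-[p[0],p[1],0];c,n=np.cos(p[2]),np.sin(p[2])
w,x,y,z=s["orientation"];yaw=np.arctan2(2*(x*y+w*z),1-2*(y*y+z*z))
f=s["wrist_force"]
print("t %.2f tray x %.1f y %.1f z %.1f mm yawerr %.3f F' %.1f %.1f %.1f gap %.1f j %s"%(s["clock"],1e3*(d[0]*c+d[1]*n),1e3*(-d[0]*n+d[1]*c),1e3*d[2],yaw-p[2]-np.pi/2,f[0]*c+f[1]*n,-f[0]*n+f[1]*c,f[2],1e3*s["finger_gap"],s["joint_pos"].round(2)))
E
python3 s.py
```

```text
clock: 0.62
tcp_pos: [0.3603, -0.3884, 0.2311]
orientation: [-0.0, 0.978, 0.209, -0.0]
wrist_force: [0.2, -1.7, -0.8]
finger_gap: 0.0253
clock: 1.03
tcp_pos: [0.4849, -0.2524, 0.2313]
orientation: [-0.0, 0.978, 0.211, 0.0]
wrist_force: [0.3, -0.2, -0.3]
finger_gap: -0.0003
clock: 1.45
tcp_pos: [0.5528, -0.1774, 0.2309]
orientation: [-0.0, 0.977, 0.212, -0.0]
wrist_force: [-0.4, -0.3, 0.5]
finger_gap: 0.0003
clock: 1.87
tcp_pos: [0.5506, -0.1807, 0.2312]
orientation: [-0.0, 0.871, 0.491, -0.0]
wrist_force: [0.5, 0.4, -0.2]
finger_gap: 0.0004
clock: 2.28
tcp_pos: [0.5505, -0.1808, 0.2312]
orientation: [-0.0, 0.687, 0.727, -0.0]
wrist_force: [-0.4, 0.2, -1.3]
finger_gap: -0.0003
t 2.28 tray x -2.0 y -231.2 z 231.2 mm yawerr -0.052 F' -0.4 0.3 -1.3 gap -0.3 j [-0.46  0.32  0.06  1.31 -0.    1.06]
```

```bash
python3 -m crank '{"travel":[[0,0,0],[0,0,0]],"turn":[-0.05,-0.05]}'
python3 -m crank '{"travel":[[0,0.05,0.8],[0,0.05,1.7],[0,0.05,2.6],[0,0.05,3.5],[0,0.05,4.2]],"turn":[0,0,0,0,0]}'
python3 -m crank '{"travel":[[0,0,0.4],[0,0,0.55],[0,0,0.55]],"turn":[0,0,0]}'; python3 s.py
python3 -c "
from h import *
c=read_camera('side')['image'][130:290,270:430];t=read_camera('top')['image'][170:330,310:470]
cv2.imwrite('pics/c1.png',cv2.resize(np.hstack([c,t]),None,fx=2.5,fy=2.5,interpolation=2)[:,:,::-1])"
```

```text
clock: 2.45
tcp_pos: [0.5506, -0.1807, 0.2313]
orientation: [-0.0, 0.67, 0.742, -0.0]
wrist_force: [-0.9, 0.1, -0.0]
finger_gap: 0.0002
clock: 2.87
tcp_pos: [0.5517, -0.1796, 0.0607]
orientation: [-0.001, 0.671, 0.741, -0.001]
wrist_force: [0.0, 1.3, 1.0]
finger_gap: 0.0001
clock: 3.12
tcp_pos: [0.5519, -0.1792, 0.0397]
orientation: [-0.002, 0.671, 0.741, -0.001]
wrist_force: [-0.6, 0.4, 0.9]
finger_gap: -0.0004
t 3.12 tray x -0.5 y -229.8 z 39.7 mm yawerr -0.008 F' -0.6 0.5 0.9 gap -0.4 j [-0.45  0.45 -0.24  0.88 -0.    1.02]
```

View pics/c1.png

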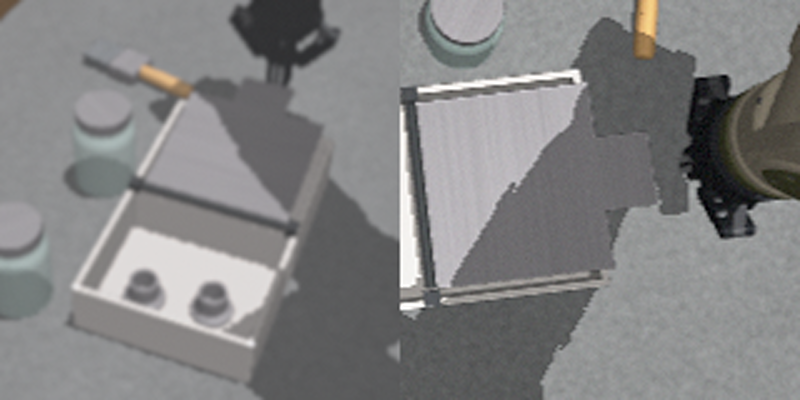

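```bash
python3 -m crank '{"travel":[[0.2,0,0],[0.4,0,0],[0.55,0,0],[0.6,0,0]],"turn":[0,0,0,0]}'; python3 s.py
python3 -m crank '{"travel":[[0.1,0,0],[0.2,0,0],[0.2,0,0]],"turn":[0,0,0]}'; python3 s.py
```

```text
clock: 3.55
tcp_pos: [0.5514, -0.1538, 0.0422]
orientation: [0.0, 0.67, 0.743, 0.0]
wrist_force: [1.2, -0.2, -0.6]
finger_gap: 0.0002
t 3.55 tray x 1.7 y -204.5 z 42.2 mm yawerr -0.005 F' 1.1 -0.3 -0.6 gap 0.2 j [-0.41  0.43 -0.27  0.87  0.    1.06]
clock: 3.8
tcp_pos: [0.551, -0.1491, 0.042]
orientation: [0.002, 0.67, 0.742, -0.002]
wrist_force: [-1.4, -7.9, 0.5]
finger_gap: -0.0001
t 3.80 tray x 1.9 y -199.8 z 42.0 mm yawerr -0.007 F' -2.3 -7.7 0.5 gap -0.1 j [-0.4   0.43 -0.27  0.87 -0.    1.07]
```

```bash
python3 -m crank '{"travel":[[0.1,0,0],[0.12,0,-0.1],[0.14,0,-0.2],[0.15,0,-0.3]],"turn":[0,0,0,0]}'; python3 s.py
```

```text
clock: 4.13
tcp_pos: [0.551, -0.1478, 0.0547]
orientation: [0.005, 0.672, 0.741, -0.004]
wrist_force: [-2.4, -20.5, 0.4]
finger_gap: 0.0003
t 4.13 tray x 1.9 y -198.5 z 54.7 mm yawerr -0.010 F' -4.5 -20.1 0.4 gap 0.3 j [-0.4   0.41 -0.26  0.89 -0.01  1.08]
```

```bash
cat > look.py <<'E'
from h import *
import sys
n=sys.argv[1]
c=read_camera('side')['image'][110:270,290:450];t=read_camera('top')['image'][170:330,300:460]
cv2.imwrite(f'pics/{n}.png',cv2.resize(np.hstack([c,t]),None,fx=2.5,fy=2.5,interpolation=2)[:,:,::-1])
E
python3 look.py c2
```

```text
(no output)
```

View pics/c2.png

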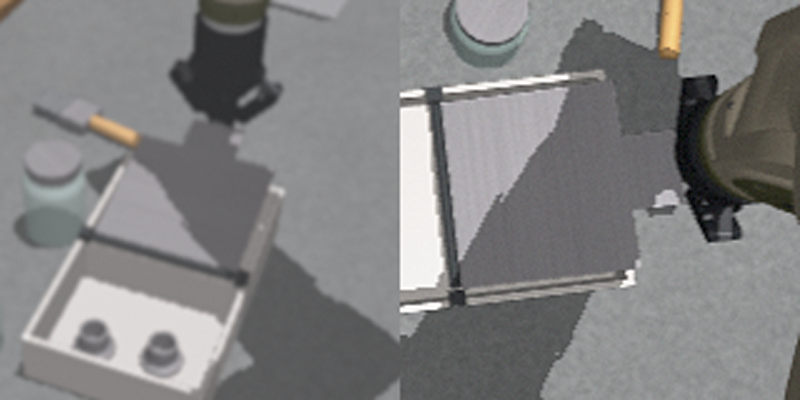

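Run:
```python
from h import *
p=np.load("p.npy");S=read_camera("side");T=read_camera("top")
for th in(0.03,.06,.09,.12,.15):
    P=tw(p,[plate(th,-.076,.148,.002),plate(th,-.03,.19,.002)])
    print(th,((proj(S,P)-[290,110])*2.5).round(0).tolist(),((proj(T,P)-[300,170])*2.5).round(0).tolist())
```

```text
0.03 [[273.0, 177.0], [243.0, 142.0]] [[240.0, 268.0], [283.0, 205.0]]
0.06 [[274.0, 174.0], [243.0, 139.0]] [[241.0, 269.0], [284.0, 205.0]]
0.09 [[274.0, 171.0], [244.0, 135.0]] [[241.0, 269.0], [285.0, 204.0]]
0.12 [[274.0, 169.0], [244.0, 131.0]] [[242.0, 269.0], [286.0, 204.0]]
0.15 [[275.0, 166.0], [244.0, 128.0]] [[242.0, 269.0], [287.0, 204.0]]
```

```bash
for i in 1 2 3; do python3 -m crank '{"travel":[[0.05,0,-0.1]],"turn":[0]}' >/dev/null; python3 s.py; done; python3 look.py c3
```

```text
t 4.42 tray x 2.0 y -197.9 z 58.6 mm yawerr -0.011 F' -5.1 -26.0 1.9 gap 0.0 j [-0.39  0.41 -0.26  0.9  -0.01  1.08]
t 4.50 tray x 2.1 y -197.1 z 63.3 mm yawerr -0.012 F' -7.2 -30.5 3.1 gap 0.1 j [-0.39  0.4  -0.26  0.9  -0.02  1.08]
t 4.58 tray x 2.2 y -196.3 z 67.8 mm yawerr -0.013 F' -9.4 -33.8 4.4 gap -0.2 j [-0.39  0.4  -0.25  0.91 -0.02  1.09]
```

View pics/c3.png

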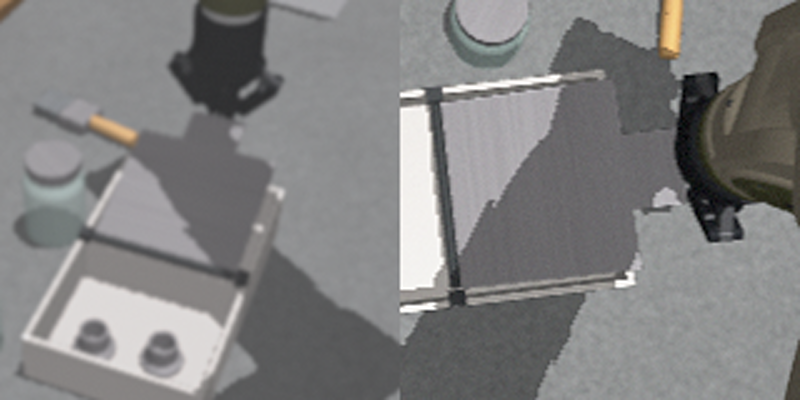

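```bash
python3 -m crank '{"travel":[[0,0,-0.2],[0,0,-0.4],[0.02,0,-0.6],[0.06,0,-0.8]],"turn":[0,0,0,0]}' >/dev/null; python3 s.py
python3 -m crank '{"travel":[[0.05,0,-0.2],[0.1,0,-0.4],[0.17,0,-0.6]],"turn":[0,0,0]}' >/dev/null; python3 s.py
```

```text
t 5.02 tray x 1.9 y -187.6 z 98.8 mm yawerr -0.010 F' -1.9 -8.5 0.1 gap 0.1 j [-0.38  0.37 -0.21  0.99 -0.01  1.09]
t 5.27 tray x 1.8 y -177.3 z 121.9 mm yawerr -0.007 F' 0.6 -1.3 -0.6 gap 0.2 j [-0.37  0.34 -0.18  1.04 -0.    1.1 ]
```

```bash
python3 -m crank '{"travel":[[0.2,0,-0.15],[0.4,0,-0.4],[0.6,0,-0.7],[0.8,0,-0.95],[1.0,0,-1.15]],"turn":[0,0,0,0,0]}' >/dev/null; python3 s.py
python3 look.py c4
```

```text
t 5.68 tray x 2.6 y -138.8 z 170.0 mm yawerr -0.008 F' -2.1 -7.6 4.8 gap -0.3 j [-0.3   0.29 -0.14  1.14 -0.    1.17]
```

View pics/c4.png

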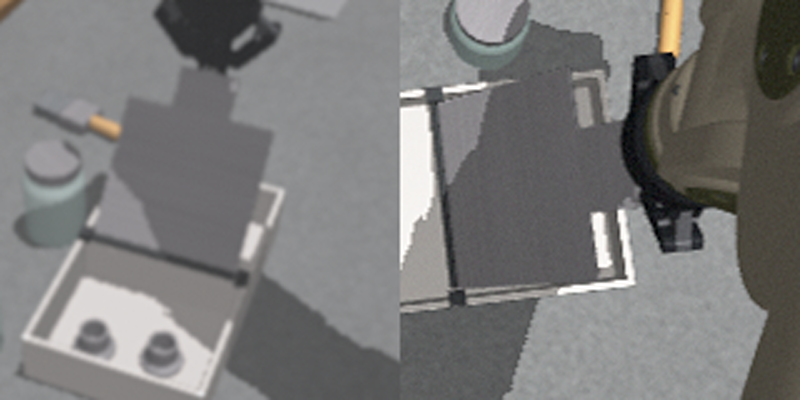

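Run:
```python
from h import *
p=np.load("p.npy");S=read_camera("side");T=read_camera("top")
for th in(.4,.5,.6,.7,.8):
    P=tw(p,[plate(th,-.076,.148,.002),plate(th,-.03,.19,.002)])
    print(th,((proj(S,P)-[290,110])*2.5).round(0).tolist(),((proj(T,P)-[300,170])*2.5).round(0).tolist())
```

```text
0.4 [[276.0, 147.0], [245.0, 103.0]] [[238.0, 272.0], [285.0, 204.0]]
0.5 [[276.0, 141.0], [244.0, 94.0]] [[233.0, 274.0], [280.0, 204.0]]
0.6 [[276.0, 136.0], [243.0, 88.0]] [[226.0, 276.0], [272.0, 205.0]]
0.7 [[275.0, 133.0], [242.0, 83.0]] [[216.0, 278.0], [260.0, 206.0]]
0.8 [[273.0, 131.0], [239.0, 79.0]] [[205.0, 280.0], [246.0, 208.0]]
```

```bash
python3 -m crank '{"travel":[[0.3,0,-0.3],[0.58,0,-0.56],[0.86,0,-0.76],[1.14,0,-0.92],[1.42,0,-1.05]],"turn":[0,0,0,0,0]}' >/dev/null; python3 s.py
python3 -m crank '{"travel":[[0.3,0,-0.1],[0.6,0,-0.18],[0.9,0,-0.24],[1.2,0,-0.26],[1.4,0,-0.24]],"turn":[0,0,0,0,0]}' >/dev/null; python3 s.py
```

```text
t 6.30 tray x 1.9 y -78.4 z 209.6 mm yawerr -0.006 F' -0.2 -2.3 -1.1 gap 0.2 j [-0.2   0.25 -0.09  1.23  0.    1.27]
t 6.72 tray x 2.9 y -22.2 z 219.3 mm yawerr -0.005 F' 0.1 -1.5 1.1 gap -0.1 j [-0.1   0.24 -0.09  1.25  0.    1.37]
```

```bash
python3 -m crank '{"travel":[[0.3,0,-0.05],[0.6,0,-0.07],[0.85,0,-0.08],[1.15,0,-0.09],[1.45,0,-0.08]],"turn":[0,0,0,0,0]}' >/dev/null; python3 s.py
python3 -m crank '{"travel":[[0.25,0,0.06],[0.5,0,0.14],[0.74,0,0.23],[0.97,0,0.33],[1.17,0,0.43]],"turn":[0,0,0,0,0]}' >/dev/null; python3 s.py
```

```text
t 7.13 tray x 2.9 y 35.2 z 222.0 mm yawerr -0.006 F' -0.5 -1.3 -0.2 gap -0.2 j [ 0.01  0.24 -0.08  1.25 -0.    1.48]
t 7.55 tray x 3.1 y 82.0 z 204.3 mm yawerr -0.006 F' -0.5 -1.4 0.6 gap 0.3 j [ 0.1   0.25 -0.1   1.22  0.    1.57]
```

```bash
python3 -m crank '{"travel":[[0.24,0,0.16],[0.46,0,0.33],[0.66,0,0.5],[0.84,0,0.67],[1.0,0,0.84]],"turn":[0,0,0,0,0]}' >/dev/null; python3 s.py
sed -i 's/110:270,290:450/150:310,240:400/;s/300:460/200:360/' look.py; python3 look.py c5
```

```text
t 7.97 tray x 3.3 y 121.8 z 170.4 mm yawerr -0.006 F' 0.5 -1.0 0.0 gap 0.3 j [ 0.17  0.28 -0.15  1.14  0.    1.64]
```

View pics/c5.png

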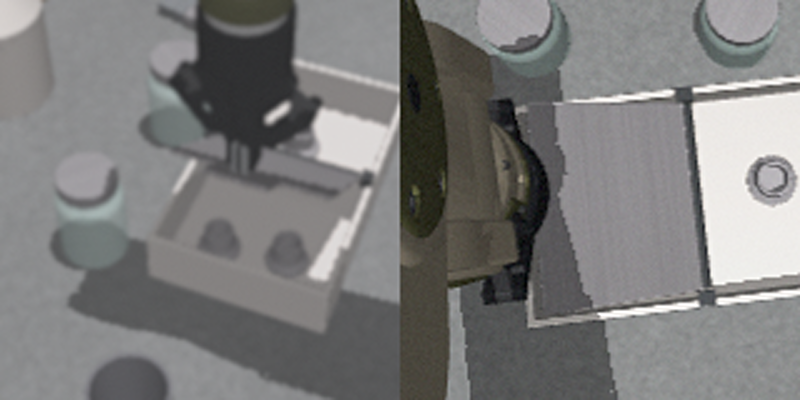

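```bash
python3 -m crank '{"travel":[[0.18,0,0.22],[0.33,0,0.45],[0.47,0,0.69],[0.57,0,0.9],[0.66,0,1.1]],"turn":[0,0,0,0,0]}' >/dev/null; python3 s.py
python3 -m crank '{"travel":[[0.06,0,0.2],[0.12,0,0.38],[0.16,0,0.54],[0.19,0,0.68],[0.21,0,0.82]],"turn":[0,0,0,0,0]}' >/dev/null; python3 s.py
```

```text
t 8.48 tray x 3.5 y 147.9 z 126.2 mm yawerr -0.006 F' 0.7 -0.8 0.9 gap -0.2 j [ 0.22  0.32 -0.21  1.04  0.    1.69]
t 8.90 tray x 3.5 y 155.9 z 93.9 mm yawerr -0.006 F' -0.8 0.5 1.3 gap 0.7 j [ 0.23  0.35 -0.25  0.97 -0.    1.7 ]
```

```bash
python3 -m crank '{"travel":[[0.03,0,0.09],[0.05,0,0.18],[0.07,0,0.27],[0.08,0,0.36],[0.09,0,0.44]],"turn":[0,0,0,0,0]}' >/dev/null; python3 s.py
python3 -m crank '{"travel":[[0,0,0.05],[0,0,0.1],[0,0,0.15],[0,0,0.2],[0,0,0.24]],"turn":[0,0,0,0,0]}' >/dev/null; python3 s.py
```

```text
t 9.32 tray x 3.8 y 159.3 z 76.6 mm yawerr -0.006 F' -0.7 -0.5 0.7 gap -0.1 j [ 0.24  0.37 -0.27  0.93 -0.    1.71]
t 9.73 tray x 3.8 y 159.4 z 67.2 mm yawerr -0.006 F' 0.4 -0.4 0.4 gap -0.1 j [ 0.24  0.38 -0.28  0.91 -0.    1.71]
```

```bash
for i in 1 2 3 4; do python3 -m crank '{"travel":[[0,0,0.04],[0,0,0.04]],"turn":[0,0]}' >/dev/null; python3 s.py; done
```

```text
t 9.90 tray x 3.8 y 159.4 z 66.0 mm yawerr -0.006 F' -0.5 0.7 3.6 gap -0.1 j [ 0.24  0.38 -0.28  0.91 -0.    1.71]
t 10.07 tray x 3.9 y 159.4 z 65.9 mm yawerr -0.006 F' -4.6 -0.8 13.7 gap -0.0 j [ 0.24  0.38 -0.29  0.91 -0.    1.71]
t 10.23 tray x 4.0 y 159.4 z 65.7 mm yawerr -0.006 F' -7.5 -1.9 23.0 gap -0.1 j [ 0.24  0.38 -0.29  0.9  -0.    1.71]
t 10.40 tray x 4.1 y 159.4 z 65.6 mm yawerr -0.006 F' -10.4 -1.1 34.1 gap 0.1 j [ 0.24  0.38 -0.29  0.9  -0.    1.71]
```

Firm stop at z = 65.7 mm (plate top when flat is 66). Release, rise and retreat clear.

```bash
python3 -m crank '{"travel":[[0,0,-0.1],[0,0,-0.3],[0,0,-0.8],[0,0,-1.6],[0,0,-2.4]],"turn":[0,0,0,0,0]}' >/dev/null
python3 -m crank '{"travel":[[0,0,-0.8],[-0.4,0,-1.5],[-1.2,0,-2],[-2.1,0,-2],[-3,0,-2]],"turn":[0,0,0,0,0]}' >/dev/null
python3 -m crank '{"travel":[[-0.9,0,0],[-1.8,0,0],[-2.7,0,0],[-3.6,0,0],[-4.5,0,0]],"turn":[0,0,0,0,0]}' >/dev/null
python3 -m crank '{"travel":[[-0.9,0,0],[-1.8,0,0],[-2.4,0,0],[-2.4,0,0],[-2.4,0,0]],"turn":[0,0,0,0,0]}' >/dev/null
python3 s.py; python3 look.py c6
```

```text
t 12.07 tray x 0.8 y -238.0 z 236.2 mm yawerr -0.009 F' -0.0 0.4 -0.5 gap -0.0 j [-0.46  0.33  0.09  1.32  0.    1.01]
```

View pics/c6.png

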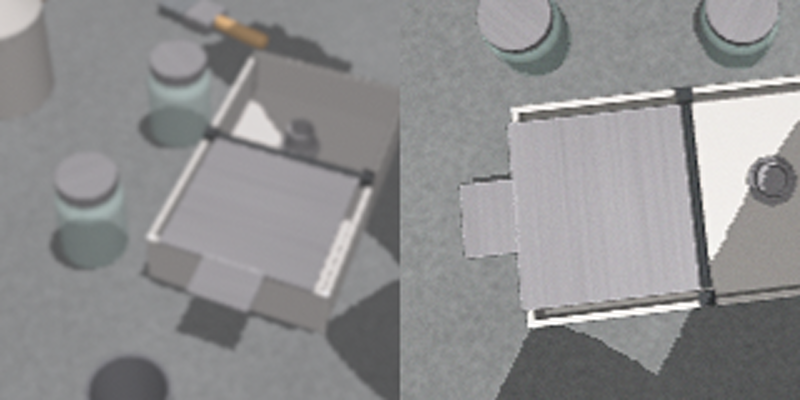

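Run:
```python
from h import *
p=np.load("p.npy");S=read_camera("side");T=read_camera("top")
for th in(3.05,3.1,3.1416):
    P=tw(p,[plate(th,-.076,.148,-.002),plate(th,.076,.148,-.002),plate(th,-.03,.19,-.002),plate(th,.03,.19,-.002)])
    print(th,((proj(S,P)-[240,150])*2.5).round(0).tolist(),((proj(T,P)-[200,170])*2.5).round(0).tolist())
```

```text
3.05 [[314.0, 281.0], [157.0, 231.0], [248.0, 299.0], [185.0, 278.0]] [[119.0, 314.0], [105.0, 121.0], [60.0, 260.0], [55.0, 184.0]]
3.1 [[313.0, 286.0], [157.0, 236.0], [248.0, 306.0], [185.0, 285.0]] [[120.0, 313.0], [106.0, 122.0], [62.0, 260.0], [57.0, 184.0]]
3.1416 [[313.0, 290.0], [157.0, 240.0], [248.0, 311.0], [185.0, 290.0]] [[121.0, 312.0], [107.0, 123.0], [64.0, 260.0], [59.0, 185.0]]
```

```bash
python3 -c "
from workcell import *
print(hand_in())"
```

```text
the job is handed in; nothing more can be done
None
```

I swung the cover plate over the spine with the closed fingertip and pressed it flat over the left bay. The job is handed in at about 12 s on the robot's clock, well under the 48 s limit.

- **Lift:** The tool could only point down, so it could not get underneath the tab. I lifted the plate by pressing the finger's side against the tab's outer edge and rising with friction. The push was up to about 35 N at the fingertip, and the wrist force readings stayed under 40 N.
- **Lowering:** I kept the fingertip on the plate past upright and slowed to about 20 mm/s for the last 10 mm, so it did not slam. It met a firm stop with the tip at z = 65.7 mm. A flat plate's top is at 66 mm. The final press read about 34 N, firmer than the "gentle" I intended.
- **Last checks:** In the side picture the tab corners are at the positions predicted for the plate fully over (pi), within about 2 crop pixels, or 0.02 rad. Both jars and the brush show no visible shift.
- **Not checked:** The beaker was only partly in the last picture, and ferrules b and c are now hidden under the plate.
- **Disagreement:** After the first few millimetres of lifting, the picture seemed to show the plate not rising. The next picture showed it was.

The arm finished clear of everything, about 0.24 m up beyond the tray's right end, with about zero force on the wrist.

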